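# Change over the label roll on a bench bottle labeller

## Robot

A 6-joint arm with a two-finger parallel gripper is mounted at the origin on a cart in front of the work surface, level with it; the furniture and walls round the work are solid. World frame = base frame: x ahead of the robot, y to its left, z up, the work surface at z = 0. Lengths are in m, angles in rad, forces in N, time in s.
With the tool pointing down it reaches from about 0.35 to 0.8 m from the base axis. Payload 7.3 kg.
Tool frame: the origin (TCP) lies between the finger pads; the fingertips stand 25 mm ahead of it and the grasp point (between the pads) lies 6 mm ahead of it (r.tip_extent is the distance from the TCP to the fingertips, in m); z points along the fingers, y is the direction in which the jaws open and shut (so a half turn about z gives the same grasp; the last joint's range is limited). The gripper opens to 85 mm and grips with 20 to 120 N. Pads are 22 mm wide; open, the fingers measure 114 mm over their backs; the gripper's body (76 mm by 85 mm) begins 54 mm behind the grasp point. The pads swing forward as they close: fully open they stand 13 mm farther back than shut.
Start: joints at [-1.304, 0.342, 1.524, -0, 1.275, -0.146], TCP at [0.211, -0.481, 0.256] pointing down, gripper open.
Joint ranges: [-2.53, 2.53], [-0.77, 2.02], [0.04, 2.7], [-1, 4.14], [0.28, 2.66], [-3.11, 3.11]. Speed limits (rad/s): [2.57, 2.57, 3.14, 3.14, 3.14, 3.14].

## Interface

Orientations are given as a unit quaternion [x, y, z, w].
In Python, from workcell import r, command_gripper, optics gives the robot as it stands. The module is installed in compiled form; this text tells all that it offers. Calls block until the motion is done:
- r.reach(position, orientation): joint-space move of the TCP to a pose.
- r.move_straight(position, orientation=None, speed=0.15, max_force=None): straight line of the TCP; orientation=None keeps the orientation; speed is the mean speed in m/s. With max_force (N) it stops when the force on the tool has changed by that much, and returns True; else False.
- r.movej(angles): joint-space move.
- command_gripper(opening, force=None): finger opening in m; force is the grip in N (None keeps the last); returns when the fingers have stopped.
- r.hold(seconds).
- r.solve_ik(position, orientation): joint angles nearest the present ones, or None.
- r.read_state(): the state.
- optics.get_image(name): name is "scene" or "top" or "wrist"; returns (picture, depth): 400x640x3 uint8, red, green, blue; 400x640 float32, m along the optical axis (not along the pixel's ray), 0 where there is no reading.
- optics.camera_model(name): a dict with "K" (3x3 intrinsics, pixels), "R" (3x3) and "t" (3): a world point X has camera coordinates R X + t; the wrist camera has in their place "tool_from_camera" (4x4, takes a point from camera to tool coordinates, whose origin is the TCP and whose axes are the flange's). Camera axes: x right, y down, z forward; pixel columns grow to the right and rows downward; lengths in m; the calibration is good to about 2 mm. A picture is of the moment at which its call begins: read the wrist's pose just before it. camera_model takes no time and is no camera call.
A pose or a line that the arm cannot do raises r.PlanningError and nothing moves.
- r.finish_job(): hands the job in, once; it reports no verdict.
The state is a dict: "time_s": time; "joint_positions": joint angles; "dq": joint speeds; "tau": joint torques, N m; "eef_pos": TCP position; "eef_rot": TCP orientation; "contact_force": force on the tool from outside, world axes, zero at the start; "torque": the same for the moment, N m; "grip_width": finger opening in m.
Only numpy, scipy, OpenCV 4.12 (cv2) and the standard library are available. Lean on these libraries where they do the work, as an engineer would, in place of code of your own. Each camera call takes 0.05 s, during which the arm holds its last target.

## Task

Change the bottle labeller over from the green label roll to the dark red one. Lift off the brass weight and then the aluminium pressure plate and lay each of them on the oval tray, put the green roll onto the empty oak post, and fit the red roll over the labeller's spindle; then put the pressure plate and, on top of it, the brass weight back on the spindle, everything fully down. Leave the gold roll on its post.

Things in the scene. Friction and masses are not known exactly. Their poses are not given: they have to be found in the camera images.
- labeller: Bench labeller, fixed; wooden board from y +58 to -154, x +-58 mm, 16 high. Origin: on the table under the axis of its upright steel spindle (14 thick, tapered tip, top 94 above the table); z up. A roll on it has its underside at 20. Also on the board: peel plate at x 40, y -56 (30 along x, top 61), turntable at y -106 (82 across, top 24). Fingers have room along its x through the spindle.
- brass_weight: Knurled round brass weight, 34 mm across, 24 high, 0.22 kg, blind bore 19 wide and 18 deep in its underside. Loose; starts on top of the stack, slipped over the spindle's tip (no thread). Origin: centre of its underside, z up. In place its underside lies 82 mm above the table.
- pressure_plate: Aluminium pressure plate, 0.10 kg: disc 46 mm across, 5 thick, with a round hub 30 across rising to 17 above the underside; a 20 mm hole through both. Take it by the hub. Loose; starts on the green roll under the brass weight. Origin: centre of its underside, z up. In place its underside lies 65 mm above the table.
- roll_green: Roll of labels on dark green backing, 64 mm across, 45 mm high, with a 26 mm hole right through it, about 0.16 kg. Loose; it starts on the labeller's spindle under the pressure plate. Origin: centre of its underside, z up.
- roll_red: Roll of labels on dark red backing, the same size as the green one; loose, it stands on one of the three oak posts. Origin: centre of its underside, z up (12 mm above the table on a post).
- roll_gold: Roll of labels on gold-yellow backing, the same size; it stands on another oak post and is to stay there. Origin: centre of its underside, z up.
- post_free: The empty one of three alike turned oak posts, fixed: a round foot 74 mm across and 12 mm high with an upright dowel 15 mm thick in the middle, its rounded tip 43 mm above the table. A roll slips over the dowel and stands on the foot. Origin: on the table at the dowel's axis, z up.
- oval_tray: Dark blue patterned oval enamelled tray, 126 (its x) x 172 (its y) x 12 mm, fixed; its flat floor, about 100 x 144 mm, lies 2 mm above the table. Origin: centre of its underside, z up.

How it is judged:
By the outcome, as a careful person would: the job done as asked, in the order asked, and still so for the second after the job is handed in, with the robot touching nothing.
It also fails if it takes over 136 s, if anything falls off the work surface, if the arm or the gripper's body presses on something with over 40 N, if the wrist force passes 120 N, or if a joint passes its speed limit or range.

## Working session

There is one attempt and no reset: what is moved stays moved. The work goes in short steps, each a Python script; the robot and the scene stay as the last script left them, time stands still between calls to the robot, and variables do not carry over. Pictures are saved under pics/ and viewed, and the job is handed in when it is done.

```bash
mkdir -p pics; python3 - <<'E'
from workcell import r, command_gripper, optics
import cv2,numpy as np
for n in("scene","top","wrist"):
    p,d=optics.get_image(n); cv2.imwrite(f"pics/{n}0.png",p[:,:,::-1]); np.save(f"pics/{n}0.npy",d)
    print(n,{k:np.round(v,4).tolist() for k,v in optics.camera_model(n).items()})
s=r.read_state();print(s)
E
```

```text
scene {'K': [[449.5014, 0.0, 312.7284], [0.0, 449.5014, 195.8058], [0.0, 0.0, 1.0]], 'R': [[-0.7077, -0.706, -0.0254], [-0.3414, 0.3733, -0.8626], [0.6185, -0.6018, -0.5052]], 't': [0.3803, 0.2671, 1.058]}
top {'K': [[390.8914, 0.0, 323.4393], [0.0, 390.8914, 202.1434], [0.0, 0.0, 1.0]], 'R': [[0.1011, -0.9949, 0.001], [-0.9697, -0.0988, -0.2236], [0.2225, 0.0216, -0.9747]], 't': [-0.0738, 0.5298, 0.9748]}
wrist {'K': [[329.9796, 0.0, 319.9108], [0.0, 329.9796, 200.4243], [0.0, 0.0, 1.0]], 'tool_from_camera': [[0.0002, -0.9496, -0.3136, 0.0806], [1.0, -0.0002, 0.0011, -0.0003], [-0.0011, -0.3136, 0.9496, -0.1174], [0.0, 0.0, 0.0, 1.0]]}
{'time_s': 0.15, 'joint_positions': array([-1.30401747e+00,  3.42577161e-01,  1.52476938e+00,  3.75189164e-06,
        1.27541003e+00, -1.45990357e-01]), 'dq': array([-0.00223537, -0.00174203, -0.00352775,  0.0006045 ,  0.00014517,
        0.0007892 ]), 'tau': array([ 7.82983370e-04, -4.33909822e+01, -2.46148950e+01, -2.17772526e-04,
        5.72824720e-03, -3.67167877e-05]), 'eef_pos': array([ 0.21055878, -0.48064085,  0.25578792]), 'eef_rot': array([ 9.78778132e-01,  2.04922009e-01, -3.33346507e-05, -5.81008675e-04]), 'contact_force': array([ 0.3495765 ,  0.12600246, -0.12365498]), 'torque': array([-0.06437745,  0.00773808, -0.00846186]), 'grip_width': 0.08543003986672505}
```

View pics/top0.png

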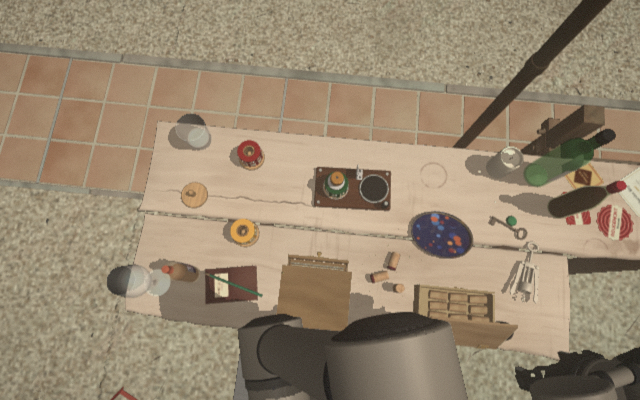

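View pics/scene0.png

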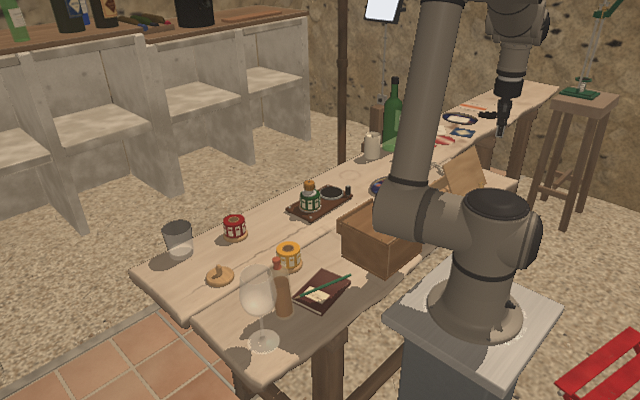

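View pics/wrist0.png

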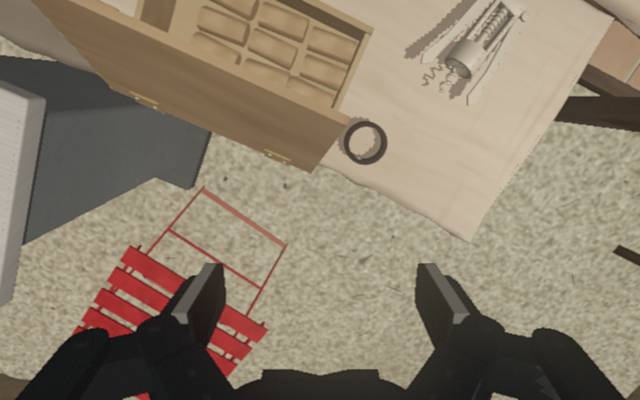

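The top view shows the labeller at (353,188), tray (442,234), free post (194,195), red roll (250,154) and gold roll (244,232). I'll enlarge these.

```bash
python3 - <<'E'
import cv2
p=cv2.imread("pics/top0.png")
cv2.imwrite("pics/topA.png",cv2.resize(p[130:250,170:290],None,fx=5,fy=5,interpolation=cv2.INTER_CUBIC))
cv2.imwrite("pics/topB.png",cv2.resize(p[155:265,310:480],None,fx=4.7,fy=4.7,interpolation=cv2.INTER_CUBIC))
E
```

```text
(no output)
```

View pics/topA.png

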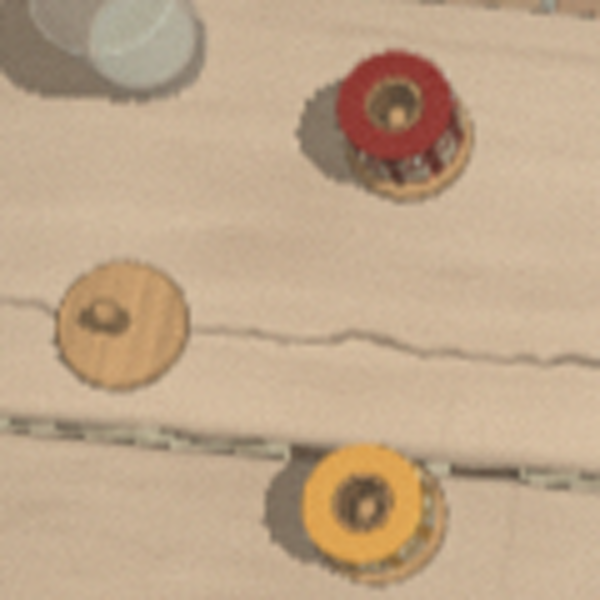

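View pics/topB.png

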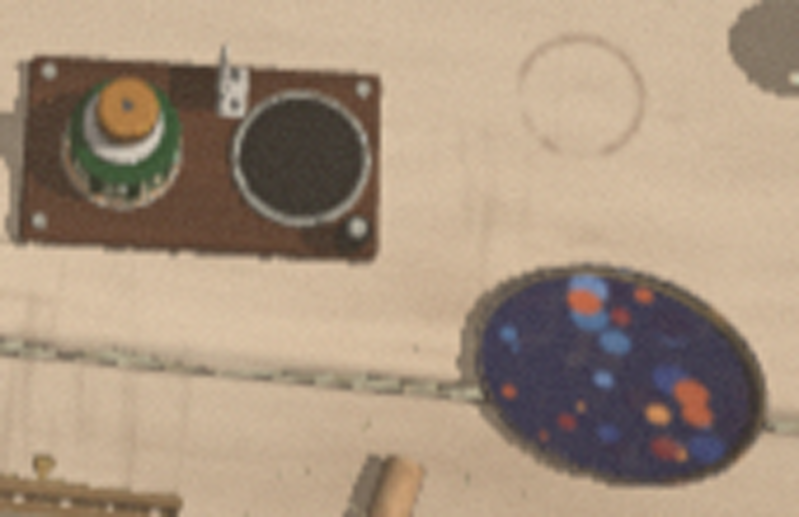

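```bash
cat > h.py <<'E'
import numpy as np, cv2
from workcell import r, command_gripper, optics
def px2w(name,u,v,z):
    c=optics.camera_model(name)
    if 'R' in c: R=np.array(c['R']);t=np.array(c['t'])
    d=R.T@np.linalg.inv(c['K'])@[u,v,1]; o=-R.T@t
    return o+d*(z-o[2])/d[2]
E
python3 - <<'E'
from h import *
f=lambda u,v,z:np.round(px2w("top",u,v,z)*1000,1)[:2]
A=lambda x,y,z:f(x/5+170-.4,y/5+130-.4,z)
B=lambda x,y,z:f(x/4.7+310-.4,y/4.7+155-.4,z)
print("red",A(396,105,.057),"gold",A(362,505,.057),"free",A(122,325,.012),"tip",A(105,310,.043))
print("brass",B(129,106,.106),"tray",B(622,375,.010))
print("board",[B(x,y,.016) for x,y in((35,58),(380,77),(378,258),(22,240))])
print("turntable",B(302,158,.024),"peel",B(228,65,.061),"trayends",B(478,330,.01),B(765,405,.01))
c=optics.camera_model("top");
E
```

```text
red [658.6 198.2] gold [437.9 184.2] free [530.4 342.1] tip [531.1 341.4]
brass [593.  -48.9] tray [ 489.  -349.4]
board [array([644.2,   9.5]), array([ 653.3, -197.4]), array([ 542.5, -203.2]), array([532.1,   5.3])]
turntable [ 596.2 -153.6] peel [ 636.7 -103.4] trayends [ 506.9 -264.9] [ 479.8 -432.3]
```

```bash
cat >> h.py <<'E'
def q(th):  # tool down, tool x axis at angle th (deg)
    a=np.radians(th)/2; return [np.cos(a),np.sin(a),0,0]
def snap(name,tag):
    s=r.read_state(); p,d=optics.get_image(name); cv2.imwrite(f"pics/{tag}.png",p[:,:,::-1]); np.save(f"pics/{tag}.npy",d)
    np.savez(f"pics/{tag}_pose.npz",p=s['eef_pos'],q=s['eef_rot'])
def w2world(tag,u,v,z):
    from scipy.spatial.transform import Rotation as Ro
    c=optics.camera_model("wrist"); P=np.load(f"pics/{tag}_pose.npz"); T=np.array(c['tool_from_camera'])
    R=Ro.from_quat(P['q']).as_matrix(); o=R@T[:3,3]+P['p']; d=R@T[:3,:3]@np.linalg.inv(c['K'])@[u,v,1]
    return o+d*(z-o[2])/d[2]
def st(m=''):
    s=r.read_state(); print(m,"t",round(s['time_s'],2),np.round(s['eef_pos'],4),"F",np.round(s['contact_force'],1),"w",round(s['grip_width'],4))
E
python3 - <<'E'
from h import *
print(r.tip_extent)
d=np.load("pics/top0.npy"); c=optics.camera_model("top");R=np.array(c['R']);t=np.array(c['t'])
v,u=np.mgrid[0:400,0:640]; X=np.stack([u,v,np.ones_like(u)],-1)@np.linalg.inv(c['K']).T*d[...,None]
W=(X-t)@R
for n,(u0,v0,u1,v1) in dict(glass=(172,108,215,152),lid=(410,280,520,350),box=(275,250,355,330),tray=(405,205,480,262),red=(235,135,268,172),goblet=(105,255,175,300)).items():
    w=W[v0:v1,u0:u1].reshape(-1,3); w=w[d[v0:v1,u0:u1].ravel()>0]; w=w[(w[:,2]>.02)&(w[:,2]<.4)]
    if len(w): print(n,len(w),np.round(w.min(0),3),np.round(np.percentile(w,99,axis=0),3))
r.reach([.593,-.049,.26],q(92.6)); st()
snap("wrist","w1"); 
E
```

```text
0.025
glass 727 [0.659 0.318 0.02 ] [0.736 0.397 0.09 ]
lid 3377 [ 0.21  -0.552  0.02 ] [ 0.348 -0.282  0.182]
box 5038 [ 0.219 -0.106  0.06 ] [0.385 0.06  0.315]
red 499 [0.626 0.167 0.02 ] [0.687 0.229 0.06 ]
goblet 1421 [0.245 0.308 0.021] [0.334 0.441 0.192]
 t 2.23 [ 0.5929 -0.0501  0.26  ] F [-0.4  0.   0.5] w 0.0852
```

View pics/w1.png

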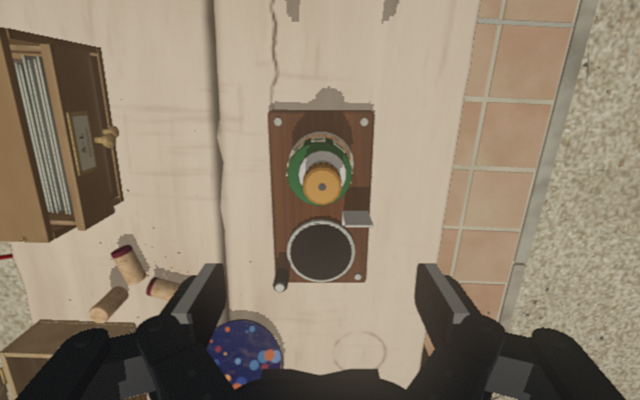

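```bash
python3 - <<'E'
import cv2
p=cv2.imread("pics/w1.png")
cv2.imwrite("pics/w1c.png",cv2.resize(p[95:295,255:385],None,fx=3,fy=3,interpolation=cv2.INTER_CUBIC))
E
```

```text
(no output)
```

View pics/w1c.png

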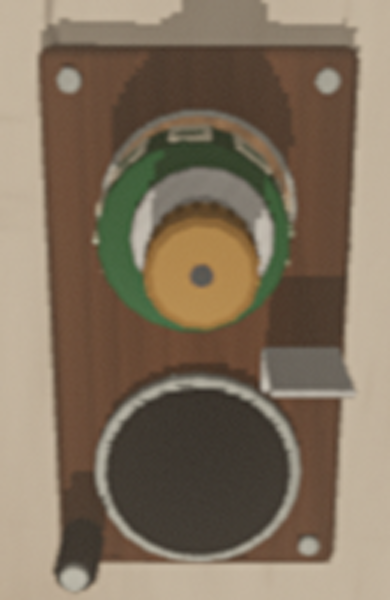

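```bash
python3 - <<'E'
from h import *
f=lambda x,y,z:np.round(w2world("w1",x/3+255-.3,y/3+95-.3,z)*1000,1)[:2]
print("brass",f(201,275,.106),"turn",f(198,466,.024),"board",f(41,48,.016),f(355,48,.016),f(330,561,.016),f(63,558,.016))
E
```

```text
brass [594.4 -46.5] turn [ 598.3 -148.4] board [535.8   8.5] [646.5  13.4] [ 655.7 -194.1] [ 544.  -197.6]
```

```bash
cat >> h.py <<'E'
TH=92.4; SP=np.array([.5937,-.0472]); TB=np.array([.485,-.3845]); TPL=np.array([.497,-.3135])
def go(xy,z,speed=.15,th=None,**k):
    return r.move_straight([xy[0],xy[1],z],None if th is None else q(th),speed=speed,**k)
E
python3 - <<'E'
from h import *
command_gripper(.062,60)
go(SP,.15,.2,TH); st()
print(go(SP,.109,.08,max_force=8)); st()
snap("wrist","w2")
command_gripper(.02,60); st("closed")
snap("wrist","w3")
E
```

```text
t 3.34 [ 0.5944 -0.0473  0.151 ] F [ 0.6 -0.7  0.9] w 0.0621
False
 t 4.0 [ 0.594  -0.0473  0.1093] F [-0.4  0.3  0.8] w 0.0617
closed t 4.43 [ 0.5944 -0.0473  0.1099] F [0.3 0.9 6.1] w 0.0319
```

View pics/w2.png

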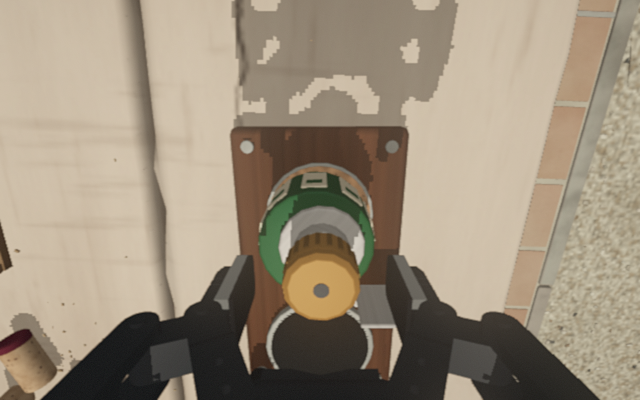

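View pics/w3.png

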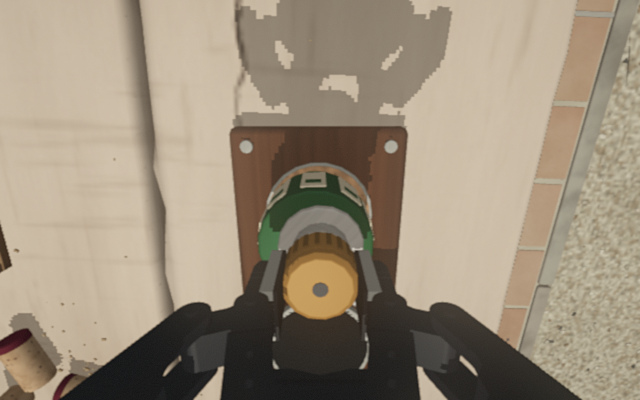

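The second image shows the brass (320,290) centred between the pads with a 32 mm grip; lifting to the tray.

```bash
python3 - <<'E'
from h import *
print("brass",w2world("w2",321,291,.106))
go(SP,.22,.15); st("up")
go(TB,.12,.3); st("over tray")
print(go(TB,.032,.12)); print(go(TB,.027,.03,max_force=5)); st("down")
command_gripper(.06); st("open"); go(TB,.12,.15); st()
snap("wrist","w4")
E
```

```text
brass [ 0.59447468 -0.04688354  0.106     ]
up t 5.38 [ 0.593  -0.0471  0.2187] F [-0.4  0.2 -3.2] w 0.032
over tray t 6.75 [ 0.4856 -0.3833  0.1203] F [ 0.4 -0.9 -1.6] w 0.0318
False
True
down t 7.84 [ 0.4859 -0.3853  0.0302] F [-0.2  0.6  6.5] w 0.032
open t 8.22 [ 0.4851 -0.3844  0.0283] F [-0.2  0.2  0.3] w 0.0602
 t 8.98 [ 0.4846 -0.3841  0.1191] F [-0.8  1.4 -0.3] w 0.06
```

View pics/w4.png

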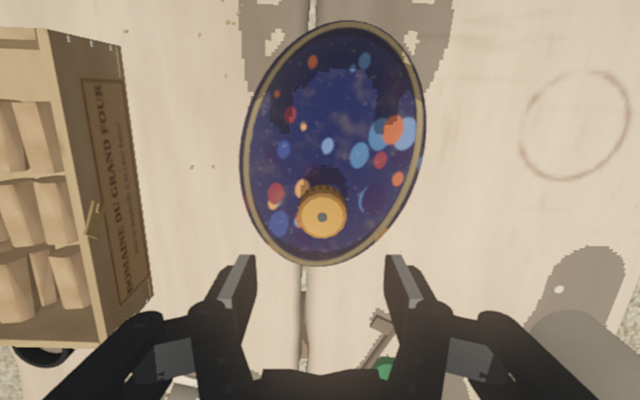

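```bash
python3 - <<'E'
from h import *
go(TB,.15,.2)
go(SP,.17,.3); go(SP,.13,.15); snap("wrist","w5")
go(SP,.096,.06,max_force=6); st("down")
command_gripper(.015,60); st("closed"); snap("wrist","w6")
E
```

```text
down t 11.85 [ 0.5938 -0.0472  0.096 ] F [0.6 0.1 0.8] w 0.0602
closed t 12.25 [ 0.5941 -0.0473  0.0968] F [-1.   0.9  4.2] w 0.0268
```

View pics/w5.png

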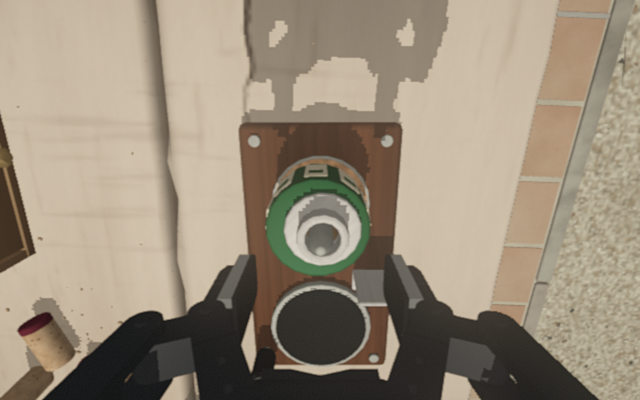

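View pics/w6.png

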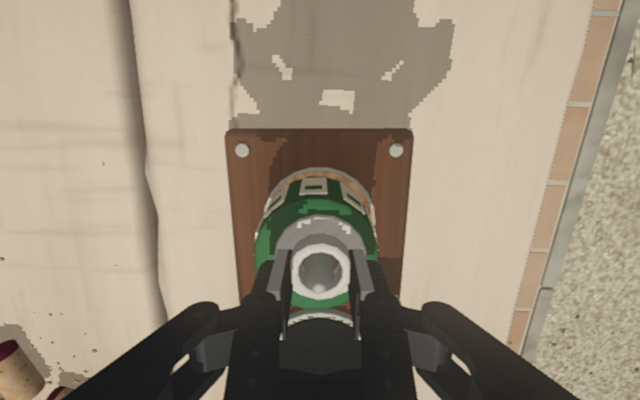

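```bash
python3 - <<'E'
from h import *
print("spindle tip",w2world("w6",319,288,.094),"hub",w2world("w6",321,270,.082),"hub before",w2world("w5",322.5,236,.082))
go(SP,.20,.12); st("up")
go(TPL,.12,.3)
print(go(TPL,.040,.12)); print(go(TPL,.033,.03,max_force=4)); st("down")
snap("wrist","w7")
command_gripper(.05); st("open"); go(TPL,.12,.15); st()
snap("wrist","w8")
E
```

```text
spindle tip [ 0.59370253 -0.04515855  0.094     ] hub [ 0.5945331  -0.04354172  0.082     ] hub before [ 0.59467889 -0.04253589  0.082     ]
up t 13.32 [ 0.5932 -0.0471  0.199 ] F [-0.  -0.5 -1.1] w 0.0266
False
True
down t 15.56 [ 0.4976 -0.314   0.034 ] F [-0.3 -0.   5. ] w 0.0266
open t 15.96 [ 0.4969 -0.3133  0.0327] F [-0.3 -0.3 -0.2] w 0.0499
 t 16.69 [ 0.4966 -0.3132  0.1193] F [-0.2 -0.1 -0.5] w 0.05
```

View pics/w7.png

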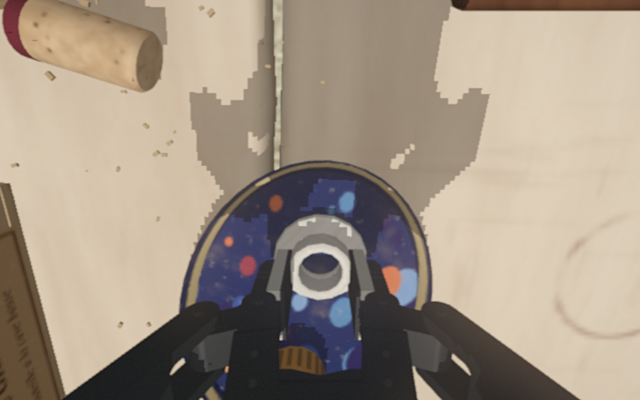

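View pics/w8.png

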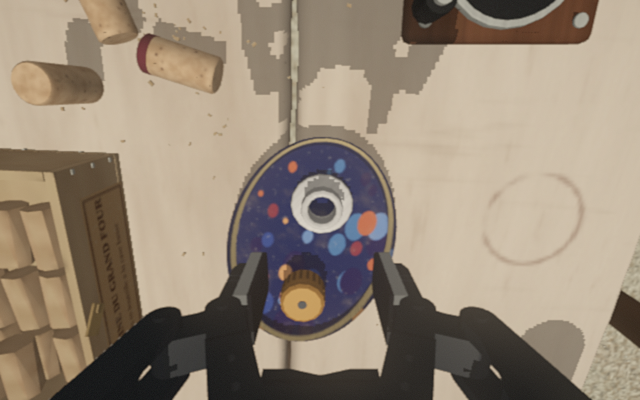

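Plate lies at (321,206) and brass at (302,298) in the tray. Now the green roll.

```bash
python3 - <<'E'
from h import *
S2=np.array([.5938,-.0460])
go(TPL,.16,.2); go(S2,.17,.3); command_gripper(.085,60); snap("wrist","w9")
go(S2,.11,.15); print(go(S2,.053,.06,max_force=6)); st("down")
command_gripper(.05,60); st("closed"); snap("wrist","w10")
E
```

```text
False
down t 20.33 [ 0.5941 -0.0461  0.0534] F [-0.2 -0.2 -0.1] w 0.0846
closed t 20.68 [ 0.5941 -0.0461  0.054 ] F [-0.6 -0.1  5.5] w 0.0625
```

View pics/w9.png

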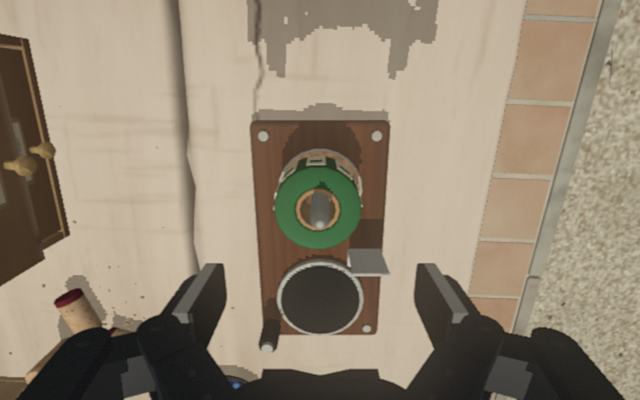

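View pics/w10.png

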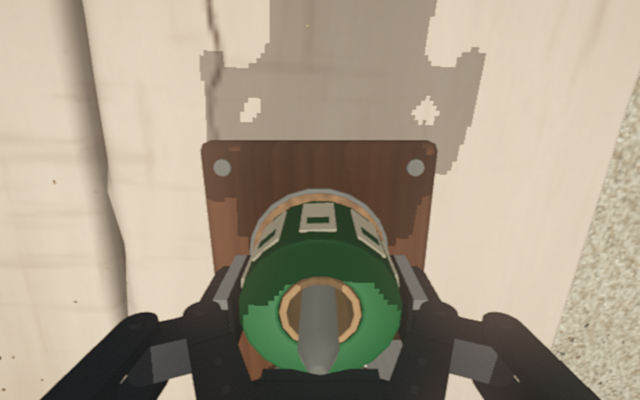

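```bash
python3 - <<'E'
from h import *
print("tip",w2world("w9",318,222,.094),"hole",w2world("w9",318,209,.065), "hole w10",w2world("w10",320,311,.065),"tip10",w2world("w10",319,368,.094))
S2=np.array([.5938,-.0460])
go(S2,.20,.12); st("up")
go((.53,.22),.20,.3); snap("wrist","w11"); st()
E
```

```text
tip [ 0.59248733 -0.0441143   0.094     ] hole [ 0.59240438 -0.0458481   0.065     ] hole w10 [ 0.59413187 -0.04502386  0.065     ] tip10 [ 0.59371801 -0.04336846  0.094     ]
up t 22.1 [ 0.5934 -0.0459  0.1991] F [ 0.3  0.9 -2.4] w 0.0628
 t 23.21 [0.5304 0.2186 0.1998] F [ 0.4 -0.9 -2.2] w 0.0628
```

View pics/w11.png

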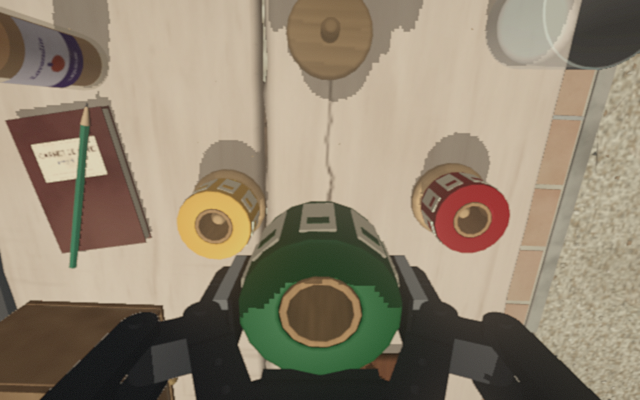

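```bash
python3 - <<'E'
from h import *
import cv2
f=lambda *a:np.round(w2world("w11",*a)*1000,1)
print("foot",f(330,37,.012),"tip",f(331,27,.043),"red",f(472,219,.057),"gold",f(216,226,.057),"green in hand",f(320,313,.200+.0115))
p=cv2.imread("pics/w11.png");cv2.imwrite("pics/w11c.png",cv2.resize(p[0:90,270:400],None,fx=6,fy=6,interpolation=cv2.INTER_CUBIC))
cv2.imwrite("pics/w11d.png",cv2.resize(p[120:270,390:530],None,fx=5,fy=4,interpolation=cv2.INTER_CUBIC))
E
```

```text
foot [533.6 342.9  12. ] tip [533.3 345.3  43. ] red [659.9 202.3  57. ] gold [443.  186.8  57. ] green in hand [530.3 219.6 211.5]
```

View pics/w11c.png

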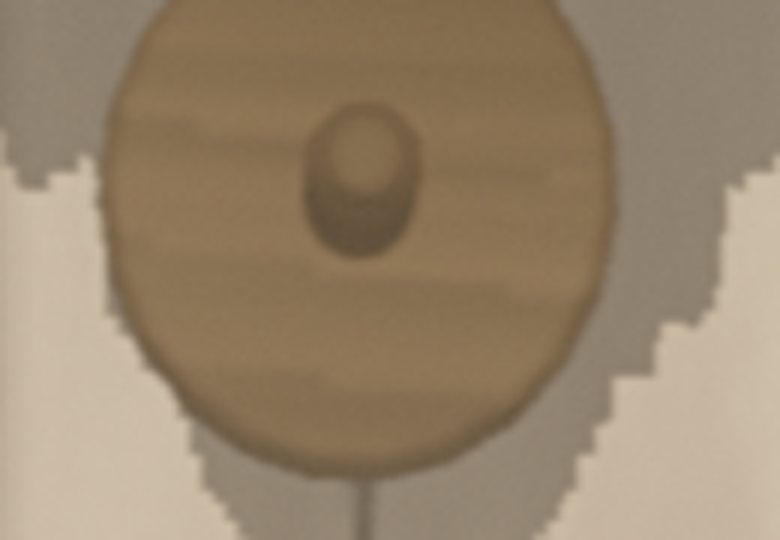

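View pics/w11d.png

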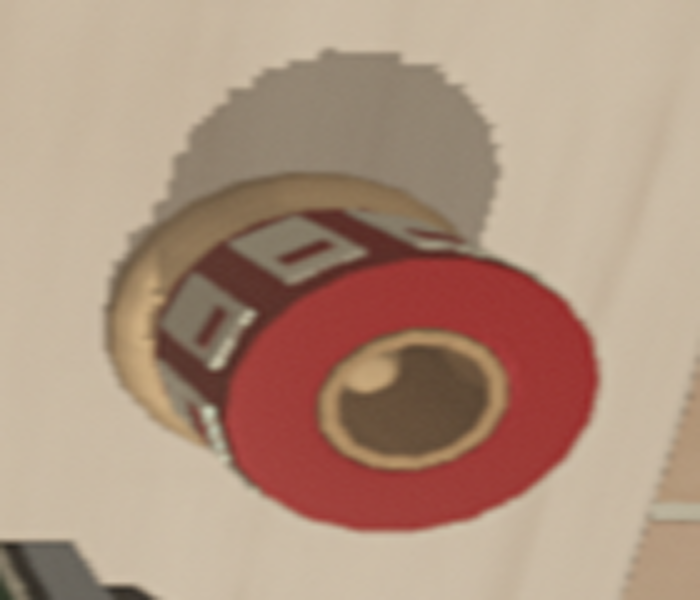

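```bash
python3 - <<'E'
from h import *
P=np.array([.532,.3435])
go(P,.20,.25); go(P,.085,.15); snap("top","t1"); snap("scene","s1")
print(go(P,.05,.04,max_force=5)); st("1")
if r.read_state()['eef_pos'][2]<.055: print(go(P,.043,.02,max_force=5)); st("2")
E
```

```text
False
1 t 25.89 [0.5322 0.3436 0.0503] F [ 0.2  0.4 -1.9] w 0.0625
True
2 t 26.2 [0.5324 0.3437 0.046 ] F [-0.3  0.2  4.9] w 0.0629
```

```bash
python3 - <<'E'
from h import *
P=np.array([.532,.3435])
command_gripper(.085); go(P,.17,.15); snap("wrist","w12")
R=np.array([.6593,.2000])
go(R,.17,.25); snap("wrist","w13"); st()
E
```

```text
t 28.56 [0.6583 0.2014 0.1699] F [ 0.5  1.  -0.1] w 0.085
```

View pics/w12.png

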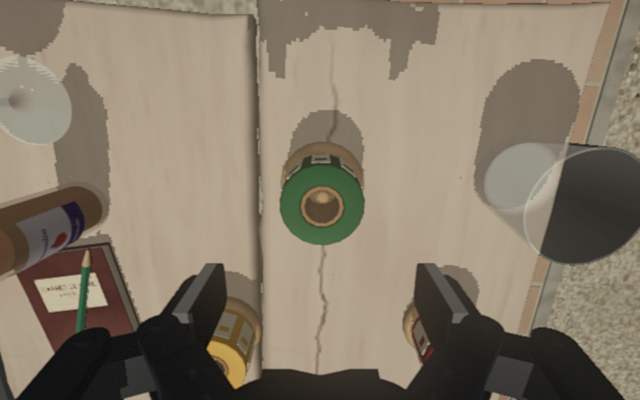

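View pics/w13.png

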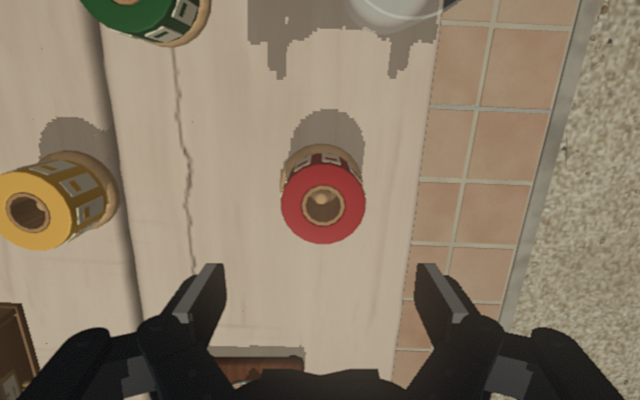

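```bash
python3 - <<'E'
from h import *
print("green",w2world("w12",322,205,.057),np.load("pics/w12_pose.npz")['p'])
x=w2world("w13",323.3,204,.057);print("red",x,np.load("pics/w13_pose.npz")['p'])
R=x[:2]-[.0005,0]
go(R,.11,.15); print(go(R,.045,.08,max_force=6)); st("down")
command_gripper(.05,60); st("closed"); snap("wrist","w14")
E
```

```text
green [0.53273097 0.3444496  0.057     ] [0.53146351 0.34323556 0.1689301 ]
red [0.66073187 0.20284716 0.057     ] [0.65846767 0.20092126 0.16963898]
False
down t 30.07 [0.6606 0.2029 0.0455] F [-0.2 -0.8  0.3] w 0.0848
closed t 30.4 [0.6609 0.203  0.0463] F [-0.5 -0.4  6.2] w 0.0627
```

View pics/w14.png

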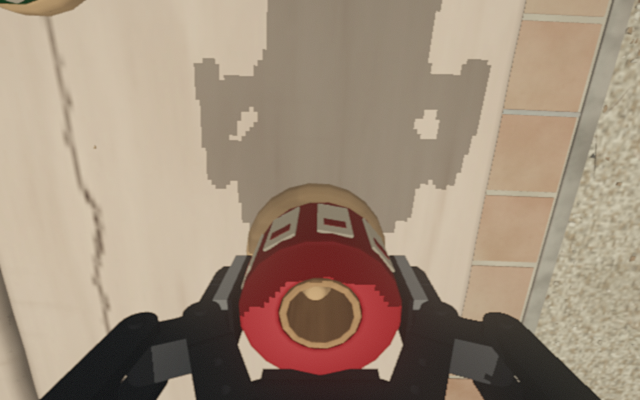

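```bash
python3 - <<'E'
from h import *
S=np.array([.5936,-.0455]); p=r.read_state()['eef_pos'][:2]
go(p,.17,.12); st("up"); go(S,.17,.25); st()
print(go(S,.135,.1,max_force=6)); print(go(S,.058,.08,max_force=6)); st("1")
print(go(S,.0515,.02,max_force=5)); st("2"); snap("wrist","w15")
E
```

```text
up t 31.64 [0.6604 0.2029 0.1688] F [ 0.2  0.3 -1.4] w 0.0628
 t 32.83 [ 0.5938 -0.0444  0.1699] F [-0.   0.2 -1.1] w 0.0629
False
False
1 t 34.43 [ 0.594  -0.0456  0.0586] F [ 0.2 -0.  -1.6] w 0.0629
True
2 t 34.73 [ 0.5942 -0.0456  0.0543] F [-0.4  0.   3.9] w 0.0631
```

View pics/w15.png

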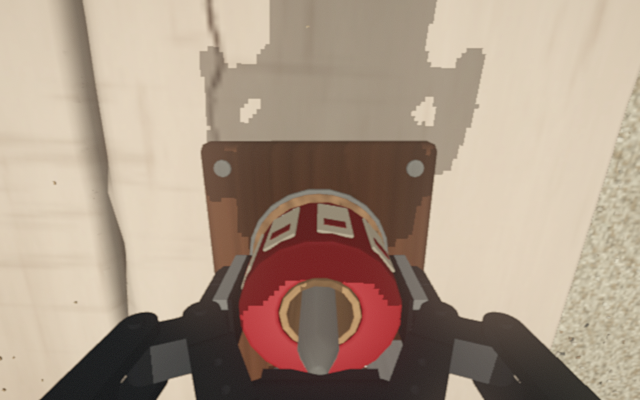

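```bash
python3 - <<'E'
from h import *
S=np.array([.5936,-.0455])
command_gripper(.085); st("open"); go(S,.16,.15); snap("wrist","w16")
T=np.array([.4972,-.3137])
go(T,.16,.3); command_gripper(.05); go(T,.08,.15); print(go(T,.034,.06,max_force=5)); st("down")
command_gripper(.015,60); st("closed"); go(T,.15,.12); snap("wrist","w17"); st()
E
```

```text
open t 35.14 [ 0.5933 -0.0454  0.053 ] F [-0.4  0.7  0.7] w 0.0853
False
down t 39.19 [ 0.4974 -0.3139  0.0342] F [-0.   0.2 -0.7] w 0.05
closed t 39.52 [ 0.4976 -0.314   0.0348] F [-0.9  0.8  6.3] w 0.0266
 t 40.69 [ 0.4968 -0.3134  0.149 ] F [ 0.3  0.3 -0.5] w 0.0268
```

View pics/w16.png

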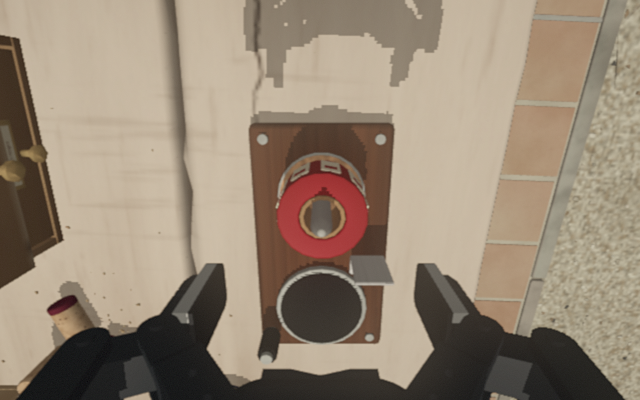

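View pics/w17.png

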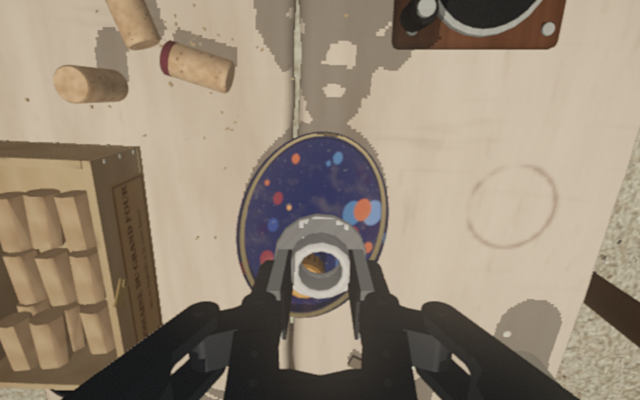

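```bash
python3 - <<'E'
from h import *
print("tip16",w2world("w16",321,231,.094))
S=np.array([.5935,-.0485])
go(S,.17,.3); go(S,.14,.12); snap("wrist","w18"); st()
print(go(S,.103,.05,max_force=4)); st("1")
if r.read_state()['eef_pos'][2]<.105: print(go(S,.094,.02,max_force=4)); st("2")
snap("wrist","w19")
E
```

```text
tip16 [ 0.59349106 -0.04432259  0.094     ]
 t 42.23 [ 0.5936 -0.0494  0.1404] F [ 0.8 -0.4 -0.1] w 0.0265
False
1 t 43.12 [ 0.5937 -0.0486  0.1032] F [ 0.7  0.2 -0.1] w 0.0265
True
2 t 43.49 [ 0.5938 -0.0485  0.0976] F [-0.3 -0.4  4.3] w 0.0266
```

View pics/w19.png

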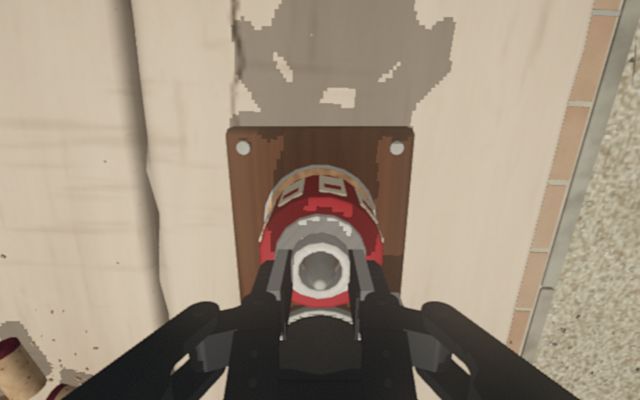

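```bash
python3 - <<'E'
from h import *
S=np.array([.5935,-.0485])
command_gripper(.05); go(S,.16,.15); snap("wrist","w20")
T=np.array([.4852,-.3847])
go(T,.16,.3); command_gripper(.06); go(T,.08,.15); print(go(T,.0285,.06,max_force=5)); st("down")
command_gripper(.02,60); st("closed"); go(T,.14,.12); snap("wrist","w21"); st()
E
```

```text
False
down t 47.8 [ 0.4854 -0.3849  0.0289] F [-0.3  0.6 -0.6] w 0.0601
closed t 48.17 [ 0.4855 -0.3849  0.0294] F [-0.2  1.4  5.3] w 0.0321
 t 49.3 [ 0.4848 -0.3843  0.1389] F [-0.7 -0.2 -1.8] w 0.0321
```

View pics/w20.png

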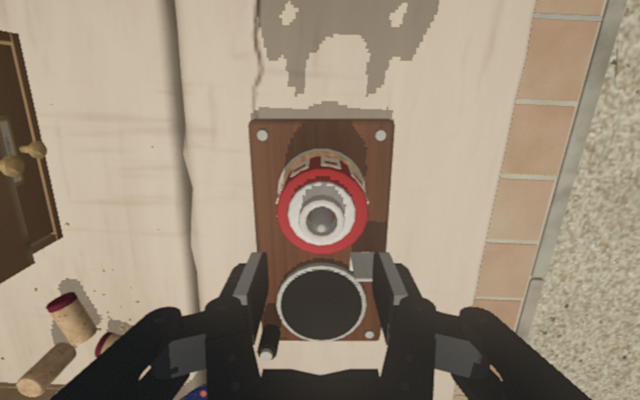

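View pics/w21.png

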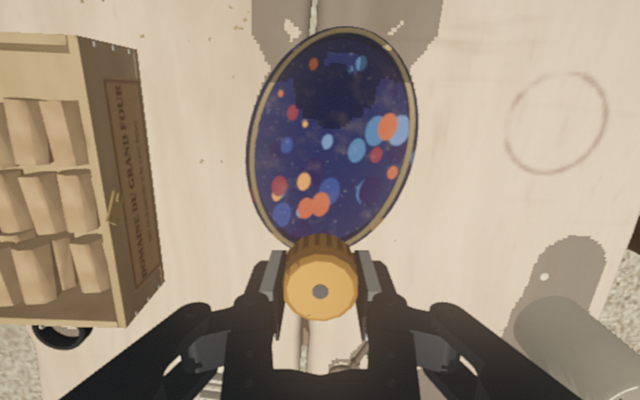

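```bash
python3 - <<'E'
from h import *
S=np.array([.5937,-.0461])
go(S,.18,.3); go(S,.135,.12); st()
print(go(S,.114,.04,max_force=4)); st("1")
if r.read_state()['eef_pos'][2]<.1165: print(go(S,.106,.02,max_force=4)); st("2")
snap("wrist","w22"); snap("scene","s2")
E
```

```text
t 51.17 [ 0.5938 -0.0468  0.1351] F [-0.5 -0.2 -1.9] w 0.0319
False
1 t 51.84 [ 0.5938 -0.0461  0.114 ] F [-0.9 -0.2 -1.7] w 0.0316
True
2 t 52.18 [ 0.5941 -0.0462  0.1092] F [-0.6  0.1  5.4] w 0.0318
```

View pics/w22.png

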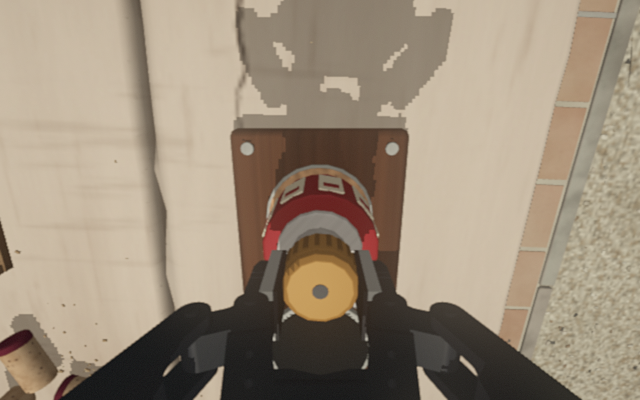

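Contact came at the expected height, 109 mm. Releasing, backing off and checking.

```bash
python3 - <<'E'
from h import *
S=np.array([.5937,-.0461])
command_gripper(.06); st("open"); go(S,.24,.15); snap("wrist","w23")
go((.45,-.2),.3,.3); r.hold(.3); snap("top","t2"); snap("scene","s3"); st()
a=cv2.imread("pics/s3.png")[165:285,190:370]; b=cv2.imread("pics/t2.png")[130:260,180:400]
cv2.imwrite("pics/s3c.png",cv2.resize(a,None,fx=4.4,fy=4.4,interpolation=cv2.INTER_CUBIC))
cv2.imwrite("pics/t2c.png",cv2.resize(b,None,fx=3.6,fy=3.6,interpolation=cv2.INTER_CUBIC))
# height of brass top from wrist depth
from scipy.spatial.transform import Rotation as Ro
d=np.load("pics/w23.npy");c=optics.camera_model("wrist");T=np.array(c['tool_from_camera']);P=np.load("pics/w23_pose.npz");R=Ro.from_quat(P['q']).as_matrix()
v,u=np.mgrid[140:260,270:370]; X=np.stack([u,v,np.ones_like(u)],-1)@np.linalg.inv(c['K']).T*d[140:260,270:370,None]
W=(X@T[:3,:3].T+T[:3,3])@R.T+P['p']; z=W[...,2]; m=z>.1; print("brass top z",np.median(z[m]),m.sum(),"centre",W[m].mean(0))
E
```

```text
open t 52.67 [ 0.5932 -0.046   0.1078] F [ 0.7  0.4 -0.2] w 0.0599
 t 55.03 [ 0.4503 -0.1995  0.2997] F [ 0.4 -0.9 -0.2] w 0.0604
brass top z 0.1057628097379143 1363 centre [ 0.59355948 -0.04239226  0.11293949]
```

View pics/s3c.png

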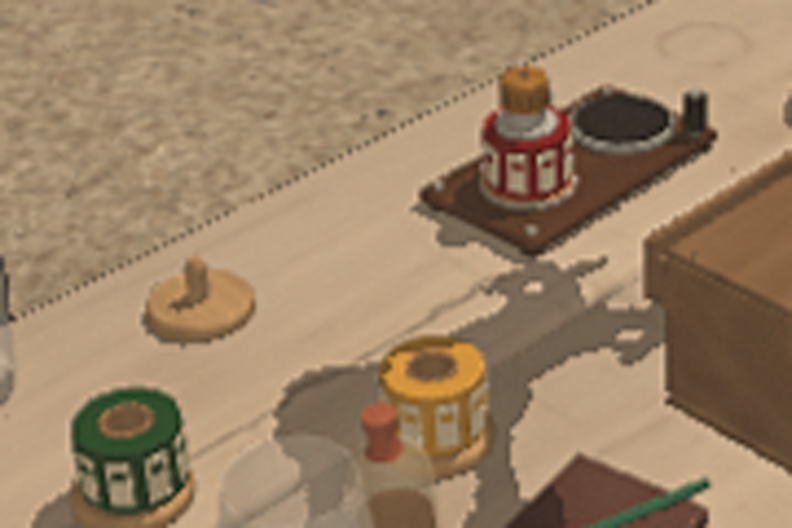

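View pics/t2c.png

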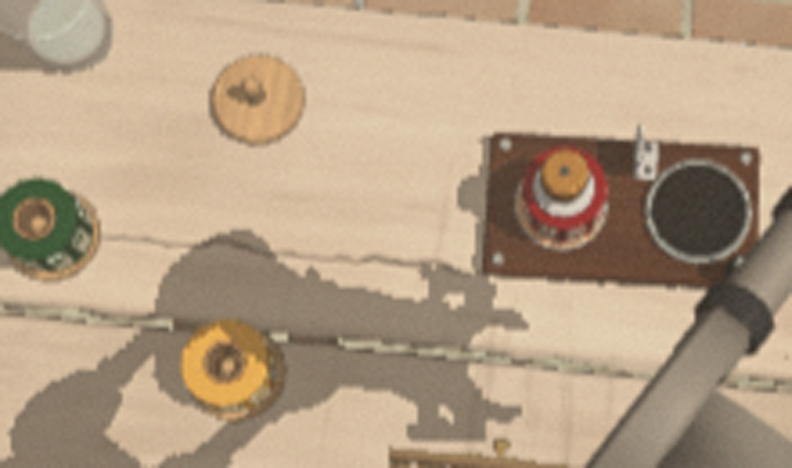

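View pics/w23.png

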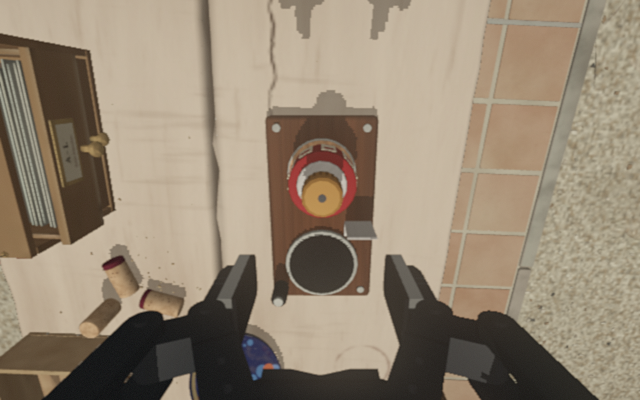

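The brass top is at 105.8 mm (nominal 106). The stack stands upright on the red roll, the green roll sits on the formerly free post, and the gold roll hasn't moved. Handing in.

```bash
python3 -c "
from h import *
r.finish_job()"
```

```text
the job is handed in; nothing more can be done
```

The labeller now carries the dark red roll, and I handed the job in at about 55 s of the 136 s allowed. I took off the brass weight, then the pressure plate, and laid each on the oval tray. The green roll went onto the empty post and the red roll onto the spindle, followed by the plate and the weight on top. The gold roll was not touched.

**Last checks:**
- **Seating:** the red roll, plate and weight each came to a stop within about 2 mm of the height at which I had gripped the original stack. The brass top measured 105.8 mm against the 106 mm expected.
- **Final pictures:** the stack is upright, the green roll is down on its post, and the gold roll is in place.
- **Tool force:** it read only a few newtons at every point I checked.

**Disagreements:** the top and wrist cameras differed by 2 to 5 mm on positions. I used in-between values or close-up wrist views, and every fit went on without jamming. No check failed.

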